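# Slacken the left-hand nut of the turntable fixture

### The job

The round plywood blank is held on its turntable by a bar nut with a left-hand thread, so it loosens clockwise as seen from above. Slacken that nut: ease it clockwise, feel that it gives, carry on to about a quarter turn from tight, and let go. Leave the look-alike nut on the strap clamp over the oblong board as it is.

Things in the scene. Friction and masses are not known exactly. Their poses are not given: they have to be found in the camera images.
- blank_nut (a joint): Nut to slacken, amid a round plywood blank (120 mm across) on a turntable with square grey foot (124 mm), bolted down. Upright steel bar 60 x 12 mm, 38 tall, on a hub 22 mm across. Rad: 0 = tight (start), grows turning CLOCKWISE seen from above, stop at 2.6. Clockwise it gives at a steady 0.12 N m drag and stays where left; counter-clockwise it is solid. It keeps its height.
- blank_nut_grip (a point): Grip point of that nut: centre of its bar, on its vertical turning axis, about 109 mm above the desk. x along the bar (60 mm), y across it (flat faces 6 mm either side), z up; the axes turn with the nut. The bar reaches 12 mm above; 25 mm below is the hub (22 mm across), 34 mm below a washer (34 mm across), 38 mm below the plywood. The fixture stands left or right, at any moderate yaw.
- strap_nut (a joint): Nut to leave alone: an equal bar nut, but on a dark steel strap (122 x 34 mm) that clamps an oblong plywood board (170 x 60 mm) on a like grey foot. Ordinary right-hand thread. Rad: 0 = tight (start), grows turning counter-clockwise seen from above.
- strap_nut_grip (a point): Centre of the bar of the strap clamp's nut, on its vertical turning axis, about 109 mm above the desk; axes as for the other nut.

How it is judged:
By the outcome, as a careful person would: the job done as asked, in the order asked, and still so for the second after the job is handed in, with the robot touching nothing.
It also fails if it takes over 35 s, if anything falls off the work surface, if the arm or the gripper's body presses on something with over 40 N, if the wrist force passes 120 N, or if a joint passes its speed limit or range.

### The arm

A 7-joint arm with a two-finger parallel gripper is mounted at the origin on the work surface. World frame = base frame: x ahead of the robot, y to its left, z up, the work surface at z = 0. Lengths are in mm, angles in rad, forces in N, time in s.
With the tool pointing down it reaches from about 400 to 875 mm from the base axis. Payload 4.4 kg.
Tool frame: the origin (TCP) lies on the centre line of the jaws, within the pads' length; the fingertips stand 25 mm ahead of it and the grasp point (between the pads) lies 6 mm ahead of it; z points along the fingers, x is the direction in which the jaws open and shut, and the axes are right-handed (so a half turn about z gives the same grasp; the last joint's range is limited). The gripper opens to 85 mm and grips with 20 to 120 N. Pads are 22 mm wide; open, the fingers measure 114 mm over their backs; the gripper's body (76 mm by 85 mm) begins 54 mm behind the grasp point. The pads swing forward as they close: fully open they stand 13 mm farther back than shut.
Start: joints at [1.15, 0.628, 0.038, 1.517, -0.027, 0.996, -0.02], TCP at [225.84, -609.52, 234.613] pointing down, gripper open.
Joint ranges: [-3.06, 3.06], [-0.37, 2.12], [-1.25, 1.32], [0.18, 2.47], [-1.1, 4.24], [0.23, 1.98], [-2.94, 2.94]. Speed limits (rad/s): [2.57, 2.57, 3.14, 3.14, 3.14, 3.14, 3.14].

### API

Orientations are given as [roll, pitch, yaw] about the fixed x, y, z axes, in that order (R = Rz(yaw) Ry(pitch) Rx(roll)).
In Python, from cell import ctrl, cams gives the robot as it stands. The module is installed in compiled form; this text tells all that it offers.
- The arm moves only by the tool step_arm, never from a script. Its arguments are lists of equal length, an entry for each row: "linear": the shift along the tool's x, y, z in mm, a list of three; "yaw": the turn about the tool's z in rad; "gripper": the opening, from -1 (shut) to 1 (fully open). A call has 1 to 8 rows; each row is the pose to reach, as a shift and turn from the pose commanded when the call began, along the tool's axes at that moment; what a row does not reach only later rows make up. A row lasts 1/12 s, in which the tool goes at most 41.7 mm and 7.16 degrees, less where a joint would pass 70% of its speed; a pose out of reach is approached as far as the arm can. A call with a gripper value outside its range is refused whole. The fingers move at their own pace and stop on an object; the grip force is fixed at half the most. Time passes only in rows, so rows that repeat a pose let the fingers close. It gives the time, the measured TCP pose, the force and the opening at its end, in the units of the state.
- ctrl.read_state(): the state, without advancing time (a new reading comes with each control period).
- cams.get_image(name): name is "side" or "top" or "wrist"; returns a dict with "frame" (400x640x3 uint8, red, green, blue), "depth" (400x640 float32, mm along the optical axis (not along the pixel's ray), 0 where there is no reading), "intrinsics" (3x3 intrinsics, pixels), "k1" (the pictures are not rectified: a ray, as slopes to the right and down, at radius r is drawn at 1 + k1 r^2 times it, then the intrinsics apply), "cam_to_world" (4x4, takes a point from camera to world coordinates). Camera axes: x right, y down, z forward; pixel columns grow to the right and rows downward; lengths in mm; the calibration is good to about 2 mm. A picture is of the moment at which its call begins.
- ctrl.finish_job(): hands the job in, once; it reports no verdict.
Trained networks look in the newest picture that a camera, given by its name, has taken for a name from the list of things; names that differ only in an ending like _2 or _b are one class to them, and where a whole thing is asked for, a point or a joint stands for the part that bears it (a point fixed in the world has none). Each returns a list of dicts, best first, with "conf" (0 to 1); they miss things now and then, are a little off and sometimes report something else, mostly with a low value. They report only what shows in the picture. A call takes as long as a camera call.
- cams.regions_of(camera, name): "pixels" (400x640 bool, what is visible of it) and "pixel" ([column, row] in pixels, amid what is visible of it).
The state is a dict: "clock": time; "qpos": joint angles; "qd": joint speeds; "tau": joint torques, N m; "eef_pos": TCP position; "tool_rot": TCP orientation; "force": force on the tool from outside, world axes, zero at the start; "torque": the same for the moment, N m; "width": finger opening in mm.
Only numpy, scipy, OpenCV 4.12 (cv2) and the standard library are available. Lean on these libraries where they do the work, as an engineer would, in place of code of your own. Each camera call takes 0.05 s, during which the arm holds its last target.

## Working session

There is one attempt and no reset: what is moved stays moved. The work goes in short steps, Python scripts to look and compute and a tool call to move; the robot and the scene stay as the last step left them, time stands still between calls to the robot, and variables do not carry over. Pictures are saved under pics/ and viewed, and the job is handed in when it is done.

Besides the shell and the picture viewer there is one more tool, called after ">>>" as name([rows], argument=value, ...), one row to a line, values as JSON. step_arm: Moves the arm, as the interface text tells. Its arguments: {"type":"object","properties":{"linear":{"type":"array"},"yaw":{"type":"array"},"gripper":{"type":"array"}},"required":["linear","yaw","gripper"]}

```bash
mkdir -p pics; cat > h.py <<'E'
import numpy as np, cv2
from cell import ctrl, cams
def pts(im, mask):
    v,u=np.nonzero(mask&(im["depth"]>0)); d=im["depth"][v,u].astype(float)
    K=im["intrinsics"];k=im["k1"]
    p=cv2.undistortPoints(np.stack([u,v],1).astype(float)[:,None],np.array(K,float),np.array([k,0,0,0,0.]))[:,0]
    c=np.c_[p*d[:,None],d,np.ones(len(d))]
    return (c@np.array(im["cam_to_world"]).T)[:,:3],u,v
E
python3 - <<'E'
from h import *
s=ctrl.read_state();print(s)
for c in ["top","side"]:
    im=cams.get_image(c);cv2.imwrite(f"pics/{c}0.png",im["frame"][:,:,::-1])
    print(c,im["k1"],np.round(im["cam_to_world"],3).tolist())
    for n in ["blank_nut","strap_nut"]:
        for r in cams.regions_of(c,n)[:3]:
            P,u,v=pts(im,r["pixels"])
            if len(P): print(n,round(r["conf"],2),r["pixel"],len(P),np.median(P,0).round(1),P.min(0).round(),P.max(0).round())
E
```

```text
{'clock': 0.0, 'qpos': array([ 1.15019759,  0.62934549,  0.03843556,  1.51840126, -0.02703948,
        0.99629691, -0.01998973]), 'qd': array([ 0.00102708,  0.00134107, -0.00053135,  0.0013552 ,  0.00120053,
        0.00160226,  0.00054302]), 'tau': array([-3.03784700e-04, -5.63411415e+01,  1.22629479e+00, -1.93449408e+01,
        1.11411506e-02,  1.04032375e-02,  1.58858211e-05]), 'eef_pos': array([ 225.63032017, -608.90301216,  233.67873802]), 'tool_rot': array([-3.14158202e+00,  1.93371688e-03, -1.21600438e+00]), 'force': array([-0.06833307, -0.07964531,  0.56571487]), 'torque': array([ 0.04721674, -0.01825825,  0.02353548]), 'width': 85.43833483095227}
top 0.02597503423938723 [[-0.011, -0.987, 0.162, 473.974], [-0.999, 0.004, -0.043, 9.287], [0.042, -0.162, -0.986, 782.661], [0.0, 0.0, 0.0, 1.0]]
blank_nut 0.83 [187.4, 205.1] 452 [570.9 224.3 118.6] [539. 213.  70.] [610. 260. 127.]
strap_nut 0.91 [402.4, 243.2] 432 [ 502.3 -165.3  119.2] [ 474. -205.   42.] [ 535. -148.  126.]
side -0.08018679575200506 [[-0.918, -0.31, 0.246, 392.559], [-0.395, 0.693, -0.603, 450.311], [0.016, -0.651, -0.759, 673.953], [0.0, 0.0, 0.0, 1.0]]
blank_nut 0.77 [265.0, 309.1] 814 [570.1 230.9 114.1] [540. 214.  75.] [603. 242. 126.]
strap_nut 0.9 [394.9, 148.5] 508 [ 502.6 -161.7  107.9] [ 475. -255.   29.] [ 549. -148.  126.]
```

View pics/top0.png

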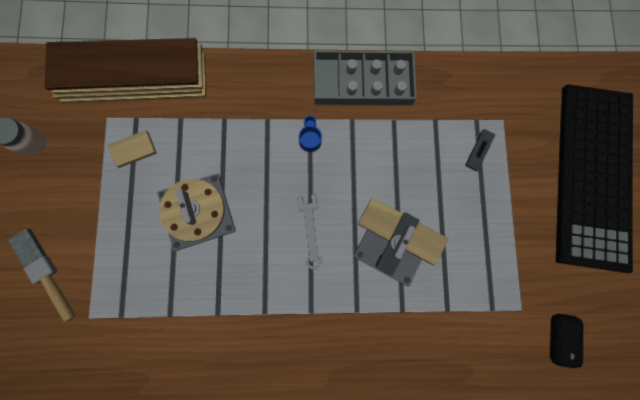

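View pics/side0.png

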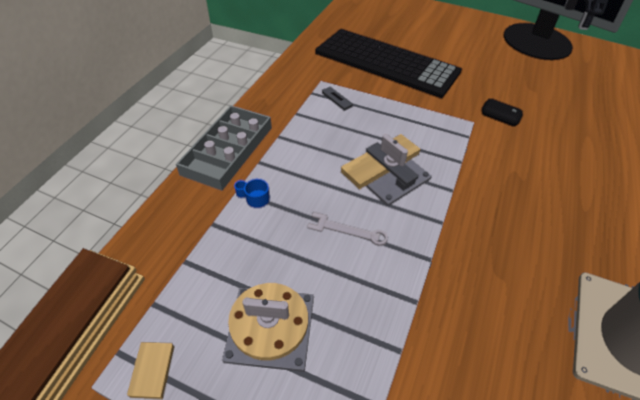

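```bash
python3 - <<'E'
from h import *
for c in ["top","side"]:
    im=cams.get_image(c)
    r=cams.regions_of(c,"blank_nut")[0]
    P,u,v=pts(im,r["pixels"])
    T=P[(P[:,2]>112)&(P[:,2]<126)]
    b=cv2.minAreaRect(T[:,:2].astype(np.float32)); print(c,len(T),b,T.mean(0))
    C=T[:,:2]-T[:,:2].mean(0); w,V=np.linalg.eigh(C.T@C/len(C)); a=V[:,1];print("yaw",np.arctan2(a[1],a[0])%np.pi,np.sqrt(w))
    print(np.percentile(C@a,[2,98]),np.percentile(C@V[:,0],[2,98]))
print(ctrl.read_state()['clock'])
E
```

```text
top 273 ((569.9459228515625, 227.1287841796875), (63.95853042602539, 12.259035110473633), 17.743288040161133) [569.29715641 226.05931963 120.54937202]
yaw 0.30980344952714933 [ 3.53863097 18.60863624]
[-30.55606109  29.753623  ] [-6.45983566  5.00326403]
side 429 ((571.380615234375, 227.19200134277344), (63.461830139160156, 13.326435089111328), 18.573862075805664) [570.79768477 228.76788432 119.60637078]
yaw 0.3100682323337387 [ 3.46849614 18.12764075]
[-29.93562307  30.19087441] [-4.55344099  7.01187326]
0.5
```

The top picture shows the round blank with its bar nut at about (187,205). The strap clamp is at (402,243), and the side view agrees. The nut centre is about (570, 227) with bar yaw 0.31. I'll approach with tool yaw ≈ 1.88, so that the clockwise quarter turn ends with joint 7 near its middle.

```bash
cat >> h.py <<'E'
from scipy.spatial.transform import Rotation as R
def plan(tgts):
    p=np.array([225.84,-609.52,234.6]);y=-1.216
    for q,t in tgts:
        M=R.from_euler('xyz',[np.pi,0,y]).as_matrix()
        print((M.T@(np.array(q)-p)).round(1), round(-(t-y),3)); p=np.array(q);y=t
E
python3 - <<'E'
from h import *
plan([((400,-400,220),-0.4),((510,-150,215),0.4),((550,80,210),1.2),((570.3,227.3,190),1.88)])
E
```

```text
[-136.  -236.1   14.6] -0.816
[   4.  -273.1    5. ] -0.8
[ 126.4 -196.3    5. ] -0.8
[144.6 -34.5  20. ] -0.68
```

>>> step_arm([
  [-17, -30, 2],
  [-34, -59, 4],
  [-51, -89, 6],
  [-68, -118, 8],
  [-85, -148, 10],
  [-102, -177, 12],
  [-119, -207, 14],
  [-136, -236, 15],
], yaw=[-0.1, -0.2, -0.3, -0.4, -0.5, -0.6, -0.7, -0.8], gripper=[1, 1, 1, 1, 1, 1, 1, 1])

```text
clock: 1.17
eef_pos: [400.8, -398.6, 219.7]
tool_rot: [3.141, -0.0, -0.411]
force: [0.3, -0.1, -0.2]
width: 85.6
```

>>> step_arm([
  [0, -34, 1],
  [0, -68, 1],
  [0, -102, 2],
  [0, -137, 2],
  [0, -171, 3],
  [0, -205, 4],
  [0, -239, 5],
  [0, -273, 5],
], yaw=[-0.1, -0.2, -0.3, -0.4, -0.5, -0.6, -0.7, -0.8], gripper=[1, 1, 1, 1, 1, 1, 1, 1])

```text
clock: 1.83
eef_pos: [510.7, -148.9, 214.8]
tool_rot: [3.141, -0.0, 0.389]
force: [0.1, -0.3, 0.1]
width: 85.5
```

>>> step_arm([
  [16, -25, 1],
  [32, -50, 1],
  [48, -75, 2],
  [64, -100, 2],
  [80, -125, 3],
  [96, -150, 4],
  [112, -175, 5],
  [126, -196, 5],
], yaw=[-0.1, -0.2, -0.3, -0.4, -0.5, -0.6, -0.7, -0.8], gripper=[1, 1, 1, 1, 1, 1, 1, 1])

```text
clock: 2.5
eef_pos: [553.8, 80.8, 209.8]
tool_rot: [3.141, -0.001, 1.19]
force: [-0.9, -0.1, -0.3]
width: 85.3
```

```bash
cat >> h.py <<'E'
def go(q,t):
    s=ctrl.read_state();p=s['eef_pos'];y=s['tool_rot'][2]
    M=R.from_euler('xyz',[np.pi,0,y]).as_matrix()
    print("at",p.round(1),s['tool_rot'].round(3),s['qpos'].round(2),"go",(M.T@(np.array(q)-p)).round(1),round(-((t-y+np.pi)%(2*np.pi)-np.pi),3))
E
python3 - <<'E'
from h import *
go((570.3,227.3,190),1.88)
E
```

```text
at [553.8  80.8 209.8] [ 3.141e+00 -1.000e-03  1.190e+00] [ 0.21  0.59 -0.63  1.79  0.43  0.9   0.58] go [142.1 -39.1  19.8] -0.69
```

>>> step_arm([
  [20, -6, 3],
  [41, -11, 6],
  [61, -17, 9],
  [81, -22, 11],
  [101, -28, 14],
  [122, -33, 17],
  [142, -39, 20],
  [142, -39, 20],
], yaw=[-0.1, -0.2, -0.3, -0.4, -0.5, -0.6, -0.69, -0.69], gripper=[1, 1, 1, 1, 1, 1, 1, 1])

```text
clock: 3.17
eef_pos: [570.3, 230.3, 189.4]
tool_rot: [3.141, -0.005, 1.882]
force: [0.5, 0.9, 0.4]
width: 85.6
```

```bash
python3 - <<'E'
from h import *
im=cams.get_image("wrist");cv2.imwrite("pics/w1.png",im["frame"][:,:,::-1])
for r in cams.regions_of("wrist","blank_nut")[:2]:
    P,u,v=pts(im,r["pixels"]); print(r["conf"],r["pixel"],len(P))
    T=P[(P[:,2]>115)&(P[:,2]<127)]
    if len(T)<20: continue
    print(len(T),cv2.minAreaRect(T[:,:2].astype(np.float32)),T.mean(0))
    C=T[:,:2]-T[:,:2].mean(0); w,V=np.linalg.eigh(C.T@C/len(C)); a=V[:,1];print("yaw",np.arctan2(a[1],a[0])%np.pi,np.sqrt(w))
go((570.3,227.3,115),1.88)
E
```

```text
0.74 [319.2, 210.6] 1835
1558 ((571.0025024414062, 227.41461181640625), (64.28137969970703, 12.859374046325684), 18.119596481323242) [569.20440065 226.83147091 120.42217775]
yaw 0.3150806416020977 [ 3.47464555 18.09821203]
at [570.8 225.3 189.3] [-3.141 -0.     1.874] [ 0.03  0.74 -0.77  1.66  0.59  1.    0.93] go [ 2.   0.1 74.3] -0.006
```

View pics/w1.png

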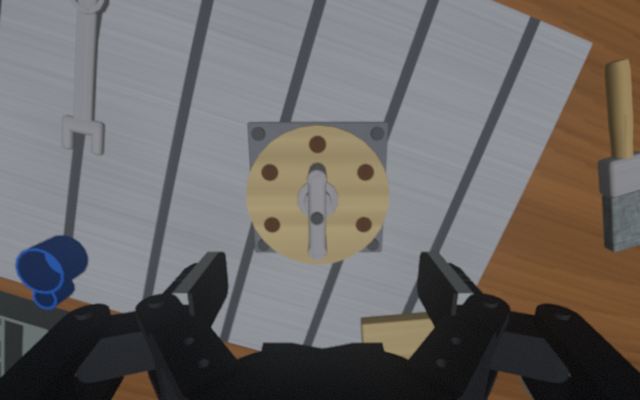

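The wrist view has the bar at (318,210), midway between the fingers and lined up with them. Its centre is about (570.7, 227.4), which agrees with the other cameras. Now I'll descend and grip.

>>> step_arm([
  [2, 0, 15],
  [2, 0, 30],
  [2, 0, 45],
  [2, 0, 60],
  [2, 0, 70],
  [2, 0, 74],
  [2, 0, 74],
  [2, 0, 74],
], yaw=[-0.01, -0.01, -0.01, -0.01, -0.01, -0.01, -0.01, -0.01], gripper=[1, 1, 1, 1, 1, 1, 1, 1])

```text
clock: 3.93
eef_pos: [570.9, 226.5, 116.1]
tool_rot: [3.141, 0.0, 1.883]
force: [0.1, 0.9, -0.3]
width: 85.2
```

```bash
python3 - <<'E'
from h import *
go((570.6,227.4,115),1.886);s=ctrl.read_state();print(s['force'],s['torque'],s['width'])
E
```

```text
at [570.9 226.5 116.1] [3.141 0.    1.883] [-0.01  0.82 -0.71  1.71  0.68  0.87  0.87] go [ 0.9 -0.   1.1] -0.003
[ 0.07044436  0.89472741 -0.26543916] [-0.01436388 -0.02534156 -0.0051888 ] 85.22752461974102
```

>>> step_arm([
  [0, 0, 0],
  [0, 0, 0],
  [0, 0, 0],
  [0, 0, 0],
  [0, 0, 0],
  [0, 0, 0],
  [0, 0, 0],
  [0, 0, 0],
], yaw=[0, 0, 0, 0, 0, 0, 0, 0], gripper=[0, -0.4, -0.7, -1, -1, -1, -1, -1])

```text
clock: 4.6
eef_pos: [570.5, 227.1, 116.0]
tool_rot: [3.141, -0.0, 1.884]
force: [-0.8, -0.7, 3.7]
width: 9.7
```

```bash
python3 - <<'E'
from h import *
go((570.6,227.4,115),1.886);s=ctrl.read_state();print(s['force'],s['torque'],s['width'])
E
```

```text
at [570.5 227.1 116. ] [ 3.141 -0.     1.884] [-0.01  0.82 -0.71  1.71  0.68  0.87  0.87] go [0.3 0.2 1. ] -0.002
[-0.82910021 -0.70658785  3.65935827] [-0.01652635  0.20296736  0.08428341] 9.725274614160481
```

Gripped: width 9.7, light contact forces. Now I'll ease it clockwise, which is positive about the tool's z.

>>> step_arm([
  [0, 0, 0],
  [0, 0, 0],
  [0, 0, 0],
  [0, 0, 0],
  [0, 0, 0],
  [0, 0, 0],
  [0, 0, 0],
  [0, 0, 0],
], yaw=[0.03, 0.06, 0.09, 0.12, 0.15, 0.18, 0.2, 0.2], gripper=[-1, -1, -1, -1, -1, -1, -1, -1])

```text
clock: 5.27
eef_pos: [570.4, 227.3, 116.0]
tool_rot: [3.141, -0.0, 1.682]
force: [-2.3, 0.8, 6.1]
width: 9.6
```

```bash
python3 - <<'E'
from h import *
go((570.6,227.4,116),1.884-1.57);s=ctrl.read_state();print(s['force'],s['torque'],s['width'])
im=cams.get_image("wrist");cv2.imwrite("pics/w2.png",im["frame"][:,:,::-1])
E
```

```text
at [570.4 227.3 116. ] [ 3.141 -0.     1.682] [-0.03  0.81 -0.66  1.72  0.63  0.85  0.7 ] go [ 0.1  0.2 -0. ] 1.368
[-2.25403808  0.77594141  6.11519212] [0.13101635 0.36705793 0.04041911] 9.630120617772965
```

View pics/w2.png

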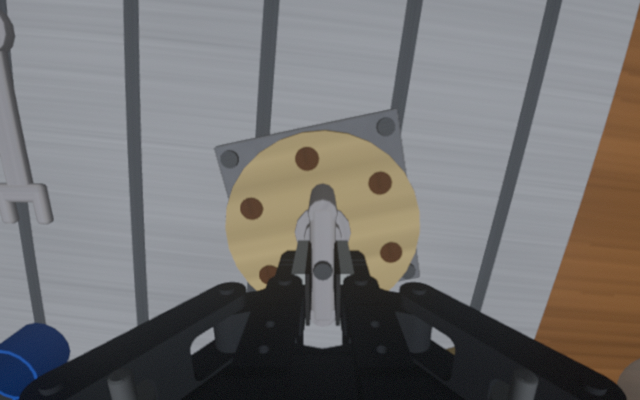

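The bar at (322,225) has stayed in line with the jaws while the foot and blank appear turned by about 11°. Forces are small, so the nut gives. I'll carry on, 1.37 rad more.

>>> step_arm([
  [0, 0, 0],
  [0, 0, 0],
  [0, 0, 0],
  [0, 0, 0],
  [0, 0, 0],
  [0, 0, 0],
  [0, 0, 0],
  [0, 0, 0],
], yaw=[0.06, 0.12, 0.18, 0.24, 0.3, 0.36, 0.42, 0.48], gripper=[-1, -1, -1, -1, -1, -1, -1, -1])

```text
clock: 5.98
eef_pos: [570.5, 227.8, 116.0]
tool_rot: [3.142, -0.002, 1.201]
force: [-1.5, 2.5, 4.7]
width: 9.9
```

>>> step_arm([
  [0, 0, 0],
  [0, 0, 0],
  [0, 0, 0],
  [0, 0, 0],
  [0, 0, 0],
  [0, 0, 0],
  [0, 0, 0],
  [0, 0, 0],
], yaw=[0.06, 0.12, 0.18, 0.24, 0.3, 0.36, 0.42, 0.48], gripper=[-1, -1, -1, -1, -1, -1, -1, -1])

```text
clock: 6.65
eef_pos: [570.8, 228.3, 116.0]
tool_rot: [-3.141, -0.003, 0.721]
force: [-1.1, 3.6, 3.0]
width: 9.8
```

>>> step_arm([
  [0, 0, 0],
  [0, 0, 0],
  [0, 0, 0],
  [0, 0, 0],
  [0, 0, 0],
  [0, 0, 0],
  [0, 0, 0],
  [0, 0, 0],
], yaw=[0.06, 0.12, 0.18, 0.24, 0.3, 0.36, 0.41, 0.41], gripper=[-1, -1, -1, -1, -1, -1, -1, -1])

```text
clock: 7.32
eef_pos: [571.2, 228.6, 116.0]
tool_rot: [-3.14, -0.003, 0.313]
force: [0.9, 3.6, 2.4]
width: 9.9
```

```bash
python3 - <<'E'
from h import *
go((570.6,227.4,116),1.884-1.57);s=ctrl.read_state();print(s['force'],s['torque'],s['width'])
im=cams.get_image("wrist");cv2.imwrite("pics/w3.png",im["frame"][:,:,::-1])
E
```

```text
at [571.2 228.6 116. ] [-3.14e+00 -3.00e-03  3.13e-01] [-0.25  0.74 -0.29  1.72  0.3   0.73 -0.38] go [-1.   0.9  0. ] -0.001
[0.88766519 3.63040183 2.36422625] [ 0.80844358 -0.1497573  -0.06113571] 9.851203273082875
```

View pics/w3.png

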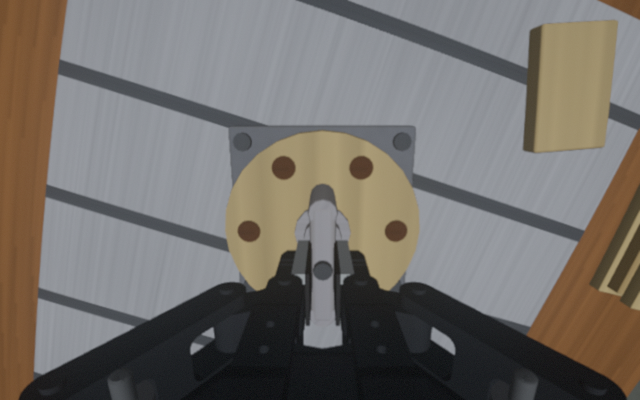

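The bar at (322,240) is still held, and the foot now shows turned 90° from the first wrist view. I'll open the jaws and then rise.

>>> step_arm([
  [0, 0, 0],
  [0, 0, 0],
  [0, 0, 0],
  [0, 0, 0],
  [0, 0, 0],
  [0, 0, 0],
  [0, 0, 0],
  [0, 0, 0],
], yaw=[0, 0, 0, 0, 0, 0, 0, 0], gripper=[-0.5, 0, 0.5, 1, 1, 1, 1, 1])

```text
clock: 8.03
eef_pos: [570.5, 226.6, 115.6]
tool_rot: [3.142, 0.0, 0.314]
force: [-0.1, -0.4, 0.4]
width: 85.4
```

>>> step_arm([
  [0, 0, -10],
  [0, 0, -25],
  [0, 0, -40],
  [0, 0, -60],
  [0, 0, -80],
  [0, 0, -100],
  [0, 0, -110],
  [0, 0, -110],
], yaw=[0, 0, 0, 0, 0, 0, 0, 0], gripper=[1, 1, 1, 1, 1, 1, 1, 1])

```text
clock: 8.7
eef_pos: [571.9, 227.6, 228.7]
tool_rot: [-3.141, -0.006, 0.314]
force: [-0.2, 0.5, 0.1]
width: 85.7
```

```bash
python3 - <<'E'
from h import *
for c,n in [("wrist","blank_nut"),("side","blank_nut"),("top","strap_nut"),("side","strap_nut")]:
    im=cams.get_image(c);cv2.imwrite(f"pics/{c}_end_{n}.png",im["frame"][:,:,::-1])
    for r in cams.regions_of(c,n)[:1]:
        P,u,v=pts(im,r["pixels"]); T=P[(P[:,2]>112)&(P[:,2]<127)]
        if len(T)<20: print(c,n,len(T)); continue
        C=T[:,:2]-T[:,:2].mean(0); w,V=np.linalg.eigh(C.T@C/len(C)); a=V[:,1];print(c,n,r["conf"],len(T),T.mean(0).round(1),"yaw",np.arctan2(a[1],a[0])%np.pi)
print(ctrl.read_state()['clock'],ctrl.read_state()['width'])
E
```

```text
wrist blank_nut 0.66 1102 [570.8 229.6 120.5] yaw 1.8827138555837855
side blank_nut 0.63 384 [570.2 229.4 120.2] yaw 1.8722169017475807
top strap_nut 0.68 249 [ 501.7 -166.9  120.9] yaw 2.6365746987034466
side strap_nut 0.66 204 [ 502.8 -164.2  118.9] yaw 2.656189541082779
9.1 85.30213915892088
```

View pics/wrist_end_blank_nut.png

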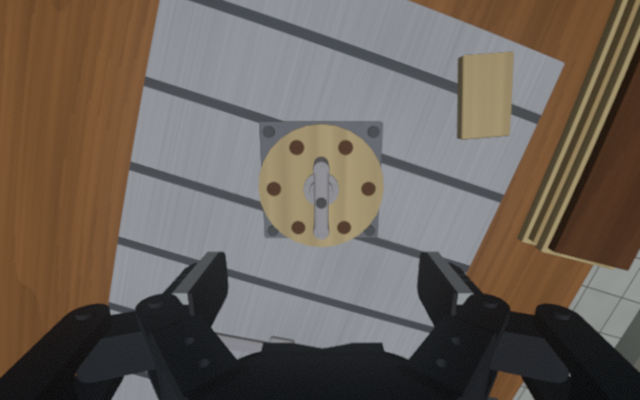

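View pics/side_end_blank_nut.png

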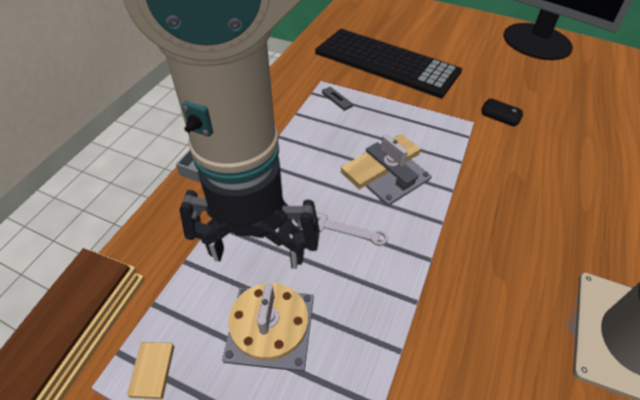

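The wrist view has the nut at (320,198), free of the open jaws. Its measured yaw is 1.88 (side camera 1.87) against 0.31 at the start, so about a quarter turn. The side view shows the gripper clear and the strap nut at (394,150) as before.

```bash
python3 -c "
from cell import ctrl
print(ctrl.finish_job())"
```

```text
the job is handed in; nothing more can be done
None
```

The blank nut is slackened by about a quarter turn and the job is handed in. I gripped its bar and eased it clockwise 0.2 rad; it gave with only a few newtons at the wrist. I carried on to 1.57 rad, then opened the jaws and rose clear.

- **Blank nut:** its bar yaw went from 0.31 to 1.88 rad by the wrist camera and 1.87 by the side camera. That is about 1.56–1.57 rad from tight.
- **Strap nut:** it was never touched. It looks unchanged in the side picture and measures in the same place to within about 3 mm, but I took no starting yaw for it to compare.
- **Gripper:** it ended open and clear of everything, with wrist force near zero, at 9.1 s on the clock.
- **One oddity:** the opening read 9.6–9.9 mm on the 12 mm bar. The bar still turned with the jaws throughout.

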